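Trace the gauge line and shut its valve

TASK

The gas line that has the round pressure gauge on its inlet is due for a leak test. Trace its steel tube by hand: run the fingertips along it, round every bend from the gauge to the valve it leads to, touching it lightly or staying within a finger's width (15 mm) above it, and then, with the fingers, push that valve's lever round to its stop so that it stands square across the tube (shut). Leave the other two valves open, do not lean on the tubing, and leave the loose things around where they are.

Things in the scene. Friction and masses are not known exactly. Their poses are not given: they have to be found in the camera images.
- panel: Gas panel: blue painted plate 250 (x) x 380 (y) x 8 mm, flat and fixed on the bench. Origin under its centre, z up, axes as the world's at yaw 0. At its +y end three brass inlet tees (26 mm cubes) at x = -80, 0, 80, y = 150 mm; at its -y end three lever valves (near, mid, far) at the same x, y = -130 mm. Three bare steel tubes, 8 mm thick, join them. Black clips, 18 mm, stand 1.5 mm above the tubes.
- gauge: Round dial pressure gauge, 44 mm across, face up, screwed on top of one of the three inlet tees (which one varies); it marks the line to be shut. Origin: centre of its foot, on top of the tee, 34 mm above the bench; its top is 67 mm above the bench. Fixed.
- line_a: Tube A, from the far inlet to the MID valve, fixed to the panel. Its frame is the panel's frame. Axis 22 mm above the bench. In panel x, y (mm) it runs straight from the tee at (80, 150) to a bend at (80, -20), to a bend at (0, -20), to the mid valve at (0, -105). It passes under tube C at (40, -20).
- line_b: Tube B, from the mid inlet to the NEAR valve, fixed to the panel. Its frame is the panel's. Axis 22 mm above the bench. In panel x, y (mm) it runs straight from the tee at (0, 150) to a bend at (0, 45), to a bend at (-80, 45), to the near valve at (-80, -105). It passes under tube C at (0, 95).
- line_c: Tube C, from the near inlet to the FAR valve, fixed to the panel, bridging over the two others. Its frame is the panel's. Axis 37 mm above the bench (top 41 mm), sloping down to 22 mm close to its tee and its valve. In panel x, y (mm) it runs straight from the tee at (-80, 150) to bends at (-80, 95), (40, 95), (40, -70) and (80, -70), and to the far valve at (80, -105).
- valve_near (a joint): Lever of the near valve, turning about a vertical axis: 0 = open, lever in line with the tube, pointing to the panel's -y; it turns anticlockwise seen from above, towards the panel's +x, to its stop at 1.57 = shut, square across the tube. Stiff (about 0.08 N m), stays where it is left. Starts at 0 to 0.2.
- lever_near (a point): Outer end of the near valve's lever, 60 mm from its pivot, at mid-height (47 mm above the bench). The black grip, 14 mm wide and 10 mm high (42 to 52 mm above the bench), covers the outer 44 mm.
- pivot_near (a point): Point on the pivot axis of the near valve's lever (panel x = -80, y = -130 mm), 47 mm above the bench. Below it the valve body, 26 mm wide, 56 mm long, top 34 mm above the bench, and an outlet stub running on under the lever to y = -194 mm, top 28 mm above the bench.
- valve_mid (a joint): Lever of the mid valve, turning about a vertical axis: 0 = open, lever in line with the tube, pointing to the panel's -y; it turns anticlockwise seen from above, towards the panel's +x, to its stop at 1.57 = shut, square across the tube. Stiff (about 0.08 N m), stays where it is left. Starts at 0 to 0.2.
- lever_mid (a point): Outer end of the mid valve's lever, 60 mm from its pivot, at mid-height (47 mm above the bench). The black grip, 14 mm wide and 10 mm high (42 to 52 mm above the bench), covers the outer 44 mm.
- pivot_mid (a point): Point on the pivot axis of the mid valve's lever (panel x = 0, y = -130 mm), 47 mm above the bench. Below it the valve body, 26 mm wide, 56 mm long, top 34 mm above the bench, and an outlet stub running on under the lever to y = -194 mm, top 28 mm above the bench.
- valve_far (a joint): Lever of the far valve, turning about a vertical axis: 0 = open, lever in line with the tube, pointing to the panel's -y; it turns anticlockwise seen from above, towards the panel's +x, to its stop at 1.57 = shut, square across the tube. Stiff (about 0.08 N m), stays where it is left. Starts at 0 to 0.2.
- lever_far (a point): Outer end of the far valve's lever, 60 mm from its pivot, at mid-height (47 mm above the bench). The black grip, 14 mm wide and 10 mm high (42 to 52 mm above the bench), covers the outer 44 mm.
- pivot_far (a point): Point on the pivot axis of the far valve's lever (panel x = 80, y = -130 mm), 47 mm above the bench. Below it the valve body, 26 mm wide, 56 mm long, top 34 mm above the bench, and an outlet stub running on under the lever to y = -194 mm, top 28 mm above the bench.
- spanner: Loose steel open-ended spanner, 107 x 22 x 6 mm, lying along the panel's y on the plate between the near and mid rows. Origin under its centre. Leave it.
- flask: Loose glass conical flask, 64 mm base, 96 mm high, on the bench beyond the panel's valve end. Origin under its centre. Leave it.
- wash_bottle: Loose white wash bottle, 68 mm across, 180 mm high with spout, on the bench beyond the panel's inlet end. Origin under its centre. Leave it.
- beaker: Loose glass beaker, 52 mm across, 60 mm high, on the bench on the far side of the panel. Origin under its centre. Leave it.

How it is judged:
By the outcome, as a careful person would: the job done as asked, in the order asked, and still so for the second after the job is handed in, with the robot touching nothing.
It also fails if it takes over 48 s, if anything falls off the work surface, if the arm or the gripper's body presses on something with over 40 N, if the wrist force passes 120 N, or if a joint passes its speed limit or range.

ROBOT

A 6-joint arm with a two-finger parallel gripper is mounted at the origin on the work surface. World frame = base frame: x ahead of the robot, y to its left, z up, the work surface at z = 0. Lengths are in mm, angles in rad, forces in N, time in s.
With the tool pointing down it reaches from about 350 to 875 mm from the base axis. Payload 4.2 kg.
Tool frame: the origin (TCP) lies at the very end of the fingers, on their centre line; the grasp point (between the pads) lies 19 mm behind it; z points along the fingers, y is the direction in which the jaws open and shut (so a half turn about z gives the same grasp; the last joint's range is limited). The gripper opens to 85 mm and grips with 20 to 120 N. Pads are 22 mm wide; open, the fingers measure 114 mm over their backs; the gripper's body (76 mm by 85 mm) begins 54 mm behind the grasp point. The pads swing forward as they close: fully open they stand 13 mm farther back than shut.
Start: joints at [1.562, 0.385, 0.008, 0, -1.194, -0.259], TCP at [165.35, 602.709, 231.312] pointing down, gripper open.
Joint ranges: [-3.14, 3.14], [-1.21, 2.06], [-1.07, 1.41], [-3.16, 2.05], [-2.99, -0.16], [-3.1, 3.1]. Speed limits (rad/s): [2.79, 2.79, 3.14, 3.14, 3.14, 3.14].

INTERFACE

Orientations are given as a unit quaternion [x, y, z, w].
In Python, from bench import arm, optics, job gives the robot as it stands.
- The arm moves only by the tool send_rows, never from a script. Its argument "steps" is a list that holds one entry, the list of rows, each a list of 5 numbers: the shift along the tool's x, y, z in cm, then the turn about the tool's z in rad, then the opening, from 0 (shut) to 1 (fully open). A call has 1 to 10 rows; each row shifts and turns the pose as measured when the row begins, along the tool's axes as they then stand; what a row does not reach is not made up. A row lasts 1/12 s, in which the tool goes at most 41.7 mm and 7.16 degrees, less where a joint would pass 70% of its speed; a pose out of reach is approached as far as the arm can. A call with a gripper value outside its range is refused whole. The fingers move at their own pace and stop on an object; the grip force is fixed at half the most. Time passes only in rows, so rows that do not move let the fingers close. It gives the time, the measured TCP pose, the force and the opening at its end, in the units of the state.
- arm.read_state(): the state, without advancing time (a new reading comes with each control period).
- optics.get_image(name): name is "scene" or "side" or "wrist"; returns (picture, depth): 480x640x3 uint8, blue, green, red; 480x640 float32, mm along the optical axis (not along the pixel's ray), 0 where there is no reading.
- optics.get_calibration(name): a dict with "K" (3x3 intrinsics, pixels), "rvec" (rotation vector, rad) and "tvec" (3), from world to camera coordinates, as OpenCV has them; the wrist camera has in their place "hand_eye" (4x4, takes a point from camera to tool coordinates, whose origin is the TCP and whose axes are the flange's). Camera axes: x right, y down, z forward; pixel columns grow to the right and rows downward; lengths in mm; the calibration is good to about 2 mm. A picture is of the moment at which its call begins: read the wrist's pose just before it. get_calibration takes no time and is no camera call.
- job.job_done(): hands the job in, once; it reports no verdict.
The state is a dict: "clock": time; "joints": joint angles; "joint_vel": joint speeds; "joint_efforts": joint torques, N m; "position": TCP position; "ee_rot": TCP orientation; "contact_force": force on the tool from outside, world axes, zero at the start; "wrist_torque": the same for the moment, N m; "gripper_width": finger opening in mm.
Only numpy, scipy, OpenCV 4.12 (cv2) and the standard library are available. Lean on these libraries where they do the work, as an engineer would, in place of code of your own. Each camera call takes 0.05 s, during which the arm holds its last target. There are 200 camera calls.

## Working session

There is one attempt and no reset: what is moved stays moved. The work goes in short steps, Python scripts to look and compute and a tool call to move; the robot and the scene stay as the last step left them, time stands still between calls to the robot, and variables do not carry over. Pictures are saved under pics/ and viewed, about 8 in all and at most 12, crops included, and the job is handed in when it is done.

Besides the shell and the picture viewer there is one more tool, called in YAML: its name, and indented under it one key for each argument. send_rows: Moves the arm, as the interface text tells. Its arguments: {"type":"object","properties":{"steps":{"type":"array","items":{"type":"array","items":{"type":"array","items":{"type":"number"}}}}},"required":["steps"]}

```bash
mkdir -p pics
python3 - <<'E'
from bench import arm, optics
import cv2,numpy as np
s=arm.read_state();print(s)
for n in("scene","side"):
    p,d=optics.get_image(n);cv2.imwrite(f"pics/{n}0.png",p);np.save(f"pics/{n}0.npy",d);print(n,optics.get_calibration(n))
print(optics.get_calibration("wrist"))
E
```

```text
{'clock': 0.0, 'joints': array([ 1.56165286e+00,  3.85580460e-01,  6.60609549e-03, -5.00651661e-04,
       -1.19397633e+00, -2.58618606e-01]), 'joint_vel': array([ 0.00151071, -0.00097367, -0.00024119,  0.00203958, -0.00044146,
        0.00013095]), 'joint_efforts': array([-1.28087442e-03, -3.92286336e+01,  1.88398987e+01,  4.18635383e+00,
       -4.58396549e-03,  3.60597141e-06]), 'position': array([165.17416289, 602.17220888, 230.19917618]), 'ee_rot': array([ 9.91038378e-01, -1.33572899e-01, -9.68386722e-05,  1.09776094e-03]), 'contact_force': array([ 0.11330307,  0.78806747, -0.3119584 ]), 'wrist_torque': array([-0.06222762,  0.01236118,  0.01121706]), 'gripper_width': 85.53756382216632}
scene {'K': array([[516.79423514,   0.        , 321.94123934],
       [  0.        , 516.79423514, 246.71199275],
       [  0.        ,   0.        ,   1.        ]]), 'rvec': array([ 1.24449505,  2.46173786, -0.74842275]), 'tvec': array([ 343.47383686, -351.32548456, 1428.83159142])}
side {'K': array([[589.03187235,   0.        , 324.18622772],
       [  0.        , 589.03187235, 243.03577038],
       [  0.        ,   0.        ,   1.        ]]), 'rvec': array([ 0.19706433, -2.80115016,  1.32038828]), 'tvec': array([ 598.24710405,  108.09232263, 1167.68638474])}
{'K': array([[337.93965552,   0.        , 320.75968925],
       [  0.        , 337.93965552, 245.17715918],
       [  0.        ,   0.        ,   1.        ]]), 'hand_eye': array([[ 3.97716704e-04, -9.54747298e-01, -2.97417953e-01,
         7.55696006e+01],
       [ 9.99999544e-01,  1.21360996e-04,  9.47647704e-04,
        -6.44165158e-01],
       [-8.68669146e-04, -2.97418194e-01,  9.54746911e-01,
        -1.42100752e+02],
       [ 0.00000000e+00,  0.00000000e+00,  0.00000000e+00,
         1.00000000e+00]])}
```

View pics/scene0.png

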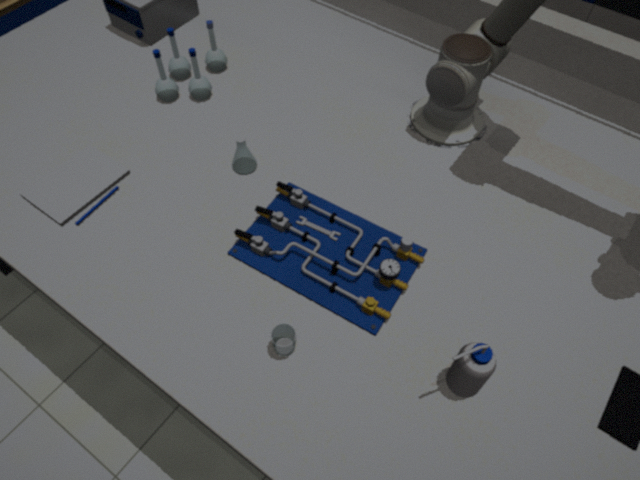

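View pics/side0.png

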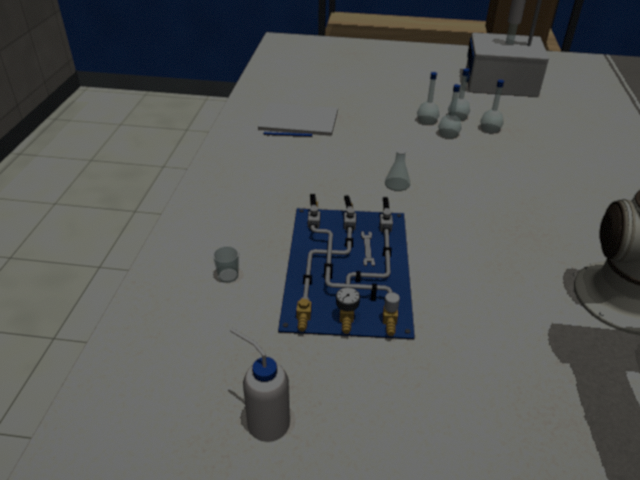

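The gauge (scene px 390,268; side px 347,298) is on the mid inlet, so this is line B, leading to the near valve. Next I locate the panel.

```bash
cat > h.py <<'E'
import numpy as np,cv2
from scipy.spatial.transform import Rotation as R
from bench import arm,optics
def campose(n,s=None):
    c=optics.get_calibration(n);K=c["K"]
    if n=="wrist":
        T=np.eye(4);T[:3,:3]=R.from_quat(s["ee_rot"]).as_matrix();T[:3,3]=s["position"]
        T=T@c["hand_eye"]
    else:
        T=np.eye(4);T[:3,:3]=cv2.Rodrigues(c["rvec"])[0];T[:3,3]=c["tvec"];T=np.linalg.inv(T)
    return K,T
def topl(px,z,K,T):
    px=np.atleast_2d(px).astype(float)
    r=np.c_[(px-K[:2,2])/K[[0,1],[0,1]],np.ones(len(px))]@T[:3,:3].T
    return T[:3,3]+r*((z-T[2,3])/r[:,2])[:,None]
def proj(P,K,T):
    q=(np.atleast_2d(P)-T[:3,3])@T[:3,:3];return (q[:,:2]/q[:,2:])*K[[0,1],[0,1]]+K[:2,2]
def blue(p):
    h=cv2.cvtColor(p,cv2.COLOR_BGR2HSV);m=cv2.inRange(h,(105,150,50),(125,255,255))
    m=cv2.morphologyEx(m,cv2.MORPH_CLOSE,np.ones((5,5)))
    n,l,st,_=cv2.connectedComponentsWithStats(m);return m,l,st
E
python3 - <<'E'
from h import *
for n in("scene","side"):
    p=cv2.imread(f"pics/{n}0.png");m,l,st=blue(p);K,T=campose(n)
    roi=np.zeros_like(m);x0,y0,x1,y1={"scene":(225,180,430,335),"side":(275,200,420,340)}[n];roi[y0:y1,x0:x1]=255;m&=roi
    c=max(cv2.findContours(m,cv2.RETR_EXTERNAL,cv2.CHAIN_APPROX_NONE)[0],key=cv2.contourArea)
    h=cv2.convexHull(c)[:,0]
    w=topl(h,8,K,T)[:,:2].astype(np.float32)
    print(n,cv2.minAreaRect(w)); print(np.round(cv2.boxPoints(cv2.minAreaRect(w))).tolist())
E
```

```text
scene ((556.4564208984375, -4.5904541015625), (246.46456909179688, 374.91473388671875), 4.505085468292236)
[[419.0, 173.0], [448.0, -201.0], [694.0, -182.0], [665.0, 192.0]]
side ((539.8521728515625, -71.84150695800781), (109.19029998779297, 237.9010772705078), 4.832277774810791)
[[475.0, 42.0], [495.0, -195.0], [604.0, -186.0], [584.0, 51.0]]
```

send_rows:
  steps:
    - [[2.7,2.4,0,0,0],[2.7,2.4,0,0,0],[2.7,2.4,0,0,0],[2.7,2.4,0,0,0],[2.7,2.4,0,0,0],[2.7,2.4,0,0,0],[2.7,2.4,0,0,0],[2.7,2.4,0,0,0],[2.7,2.4,0,0,0],[2.7,2.4,0,0,0]]

```text
clock: 0.93
position: [364.8, 289.6, 224.9]
ee_rot: [0.992, -0.128, -0.001, 0.005]
contact_force: [0.5, 0.7, 0.4]
gripper_width: 0.2
```

send_rows:
  steps:
    - [[2.6,2.4,0,0.12,0],[2.85,2.0,0,0.12,0],[3.1,1.7,0,0.12,0],[3.25,1.3,0,0.12,0],[3.4,0.9,0,0.12,0],[3.45,0.4,0,0.12,0],[3.5,0,0,0.12,0],[3.45,-0.4,0,0.12,0],[3.4,-0.9,0,0.12,0],[3.3,-1.3,0,0.12,0]]

```text
clock: 1.77
position: [556.9, -24.5, 225.1]
ee_rot: [0.73, -0.683, 0.0, 0.007]
contact_force: [0.6, 0.7, 0.2]
gripper_width: -0.4
```

Run:
```python
from h import *
s=arm.read_state();p,d=optics.get_image("wrist");cv2.imwrite("pics/w1.png",p);np.save("pics/w1.npy",d);np.save("pics/w1s.npy",s,allow_pickle=True)
print(s["position"],R.from_quat(s["ee_rot"]).as_matrix().round(3),s["joints"].round(2))
```

```text
[556.94574129 -24.45787159 225.12355729] [[ 0.067 -0.998 -0.009]
 [-0.998 -0.067 -0.011]
 [ 0.01   0.009 -1.   ]] [ 0.25  0.28 -0.17  0.01 -1.14 -0.19]
```

View pics/w1.png

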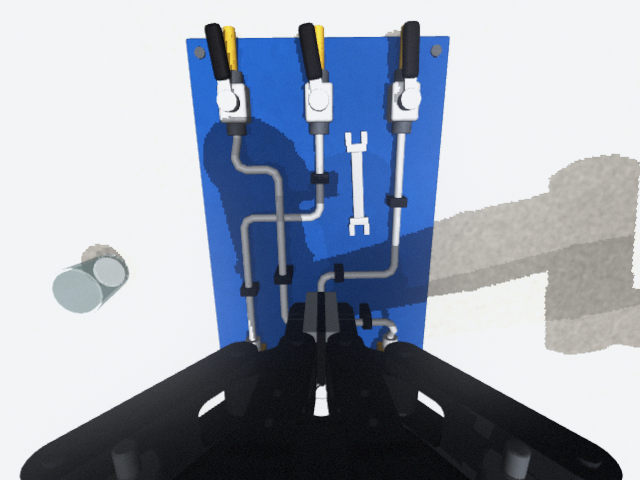

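Wrist view: near valve pivot ≈(408,100), its lever tip ≈(411,25), plate corners (188,39) and (448,38); line B runs (320,295)→(330,275)→(395,270)→(401,135). Next I refine the panel pose.

```bash
cat >> h.py <<'E'
def P2W(xy,z,c,yaw):
    a=np.array([[np.cos(yaw),-np.sin(yaw)],[np.sin(yaw),np.cos(yaw)]])
    xy=np.atleast_2d(xy);return np.c_[xy@a.T+c,np.broadcast_to(z,len(xy))]
E
python3 - <<'E'
from h import *
from scipy.optimize import least_squares
s=np.load("pics/w1s.npy",allow_pickle=True).item();K,T=campose("wrist",s)
px=np.array([[188,39],[448,38],[397,200],[395,262],[401,135],[320,135],[320,200],[281,205],[235,135],[247,255]],float)
# correspondences: corners, tube B points (x only), valve body-tube junctions
def res(q):
    c,yaw=q[:2],q[2];a=np.array([[np.cos(yaw),np.sin(yaw)],[-np.sin(yaw),np.cos(yaw)]])
    f=lambda i,z:(topl(px[i],z,K,T)[0,:2]-c)@a.T
    return np.r_[f(0,8)-[125,-190],f(1,8)-[-125,-190],f(2,22)[0]+80,f(3,22)[0]+80,f(4,22)[0]+80,f(5,22)[0],f(6,22)[0],f(7,37)[0]-40,f(8,22)[0]-80,f(9,22)[0]-80]
r=least_squares(res,[556,-4.6,.0786]);print(r.x,r.fun.round(1))
p=cv2.imread("pics/w1.png")
for q,col in((r.x,(0,255,0)),((556.5,-4.6,.0786),(0,0,255))):
    B=P2W([[0,137],[0,45],[-80,45],[-80,-105]],22,q[:2],q[2]);C=P2W([[-80,95],[40,95],[40,-70],[80,-70]],37,q[:2],q[2])
    L=P2W([[-80,-130],[-80,-190]],52,q[:2],q[2]);L2=P2W([[0,-130],[0,-190]],52,q[:2],q[2])
    E=P2W([[125,150],[125,-190],[-125,-190],[-125,150]],8,q[:2],q[2])
    for X in(B,C,L,L2,E):cv2.polylines(p,[proj(X,K,T).round().astype(int)],False,col,1)
cv2.imwrite("pics/w1o.png",cv2.resize(p[10:345,170:460],None,fx=1.75,fy=1.75,interpolation=cv2.INTER_CUBIC))
E
```

```text
[ 5.53441195e+02 -3.43178181e+00  7.78240676e-02] [-3.  -0.6  2.6  0.6  0.9 -0.6  0.4 -0.6  0.2 -1.2  2.  -0.7]
```

View pics/w1o.png

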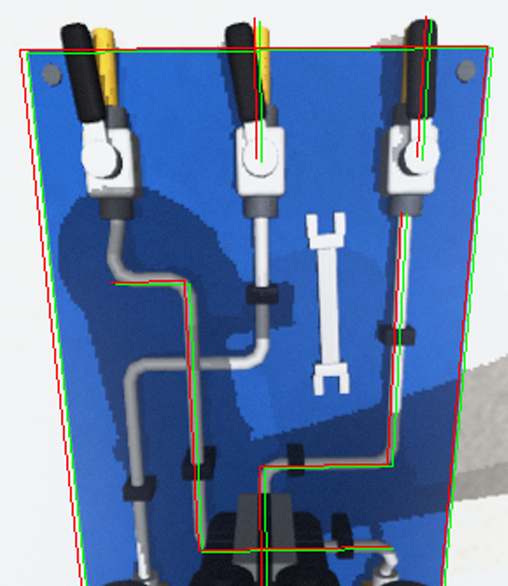

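send_rows:
  steps:
    - [[-2.7,0.05,2.2,0,0],[-2.7,0.05,2.2,0,0],[-2.7,0,2.2,0,0],[-2.7,0,2.2,0,0],[-2.6,0,2.2,-0.01,0],[0,0,1.0,0,0],[0,0,0,0,0]]

```text
clock: 2.4
position: [553.3, 101.5, 96.2]
ee_rot: [0.726, -0.688, 0.003, 0.008]
contact_force: [0.1, -0.5, 0.5]
gripper_width: 0.1
```

Run:
```python
from h import *
s=arm.read_state();print(s["position"],R.from_quat(s["ee_rot"]).as_matrix().round(3).tolist(),s["contact_force"].round(1),s["clock"])
o=[]
for n,(x0,y0,x1,y1) in dict(scene=(330,210,440,310),side=(290,220,420,340)).items():
    p,d=optics.get_image(n);cv2.imwrite(f"pics/{n}2.png",p);np.save(f"pics/{n}2.npy",d)
    K,T=campose(n);c=(555,-4);yw=.078
    p=cv2.resize(p[y0:y1,x0:x1],(400,400),interpolation=cv2.INTER_CUBIC)
    f=np.array([400/(x1-x0),400/(y1-y0)])
    for X,col in((P2W([[0,137],[0,45],[-80,45],[-80,-105]],22,c,yw),(0,255,0)),(P2W([[-80,95],[40,95],[40,-70]],37,c,yw),(0,0,255)),(P2W([[22*np.cos(a),150+22*np.sin(a)] for a in np.arange(0,6.4,.2)],67,c,yw),(255,0,255)),(np.array([s["position"],s["position"]+[0,0,30]]),(0,255,255))):
        cv2.polylines(p,[((proj(X,K,T)-[x0,y0])*f).round().astype(int)],False,col,1)
    o.append(p)
cv2.imwrite("pics/c2.png",np.hstack(o))
```

```text
[553.27425325 101.47980118  96.21363128] [[0.053, -0.999, -0.008], [-0.998, -0.053, -0.015], [0.015, 0.008, -1.0]] [ 0.1 -0.5  0.5] 2.4
```

View pics/c2.png

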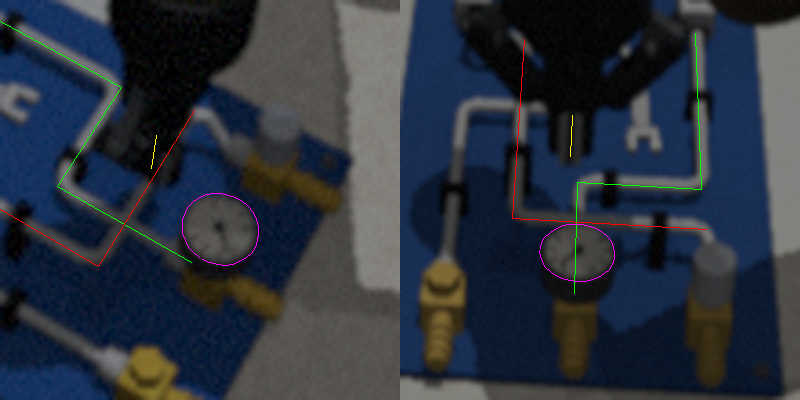

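The overlay of gauge, tubes and tip agrees to about 1–2 mm (gauge at side crop 577,251; C bend at scene crop 98,263). I correct laterally before going down.

send_rows:
  steps:
    - [[-0.5,0.4,0.5,-0.02,0],[-0.3,0.3,0.5,-0.005,0],[0,0,0,0,0]]

```text
clock: 2.75
position: [548.4, 108.3, 90.4]
ee_rot: [0.734, -0.679, 0.004, 0.004]
contact_force: [0.4, 0.8, 0.1]
gripper_width: 0.0
```

```bash
cat > st.py <<'E'
from h import *
import sys
s=arm.read_state();M=R.from_quat(s["ee_rot"]).as_matrix();c=np.array([555,-4]);y=.078
a=np.array([[np.cos(y),np.sin(y)],[-np.sin(y),np.cos(y)]])
print("panel xy",(a@(s["position"][:2]-c)).round(1),"z",s["position"][2].round(1),"F",s["contact_force"].round(1),"t",s["clock"],"toolyaw-panel",(np.arctan2(M[1,0],M[0,0])-y+np.pi/2).round(3),"tilt",M[:2,2].round(3))
# targets: panel x,y,z triples -> tool shift cm
for t in sys.argv[1:]:
    t=np.array(eval(t),float);w=np.r_[a.T@t[:2]+c,t[2]];print(t,"shift cm",(M.T@(w-s["position"])/10).round(2))
E
python3 st.py 0,113.5,34
```

```text
panel xy [  2.2 112.5] z 90.4 F [0.4 0.8 0.1] t 2.75 toolyaw-panel -0.0 tilt [ 0.001 -0.012]
[  0.  113.5  34. ] shift cm [-0.17  0.22  5.64]
```

send_rows:
  steps:
    - [[-0.1,0.1,0.9,0,0],[0,0.1,0.9,0,0],[0,0,0.9,0,0],[0,0,0,0,0]]

```text
clock: 3.08
position: [546.8, 108.4, 62.9]
ee_rot: [0.734, -0.68, 0.005, 0.002]
contact_force: [-0.7, -0.6, 0.1]
gripper_width: -0.3
```

```bash
python3 st.py 0,113.5,34
```

```text
panel xy [  0.6 112.7] z 62.9 F [-0.7 -0.6  0.1] t 3.0833 toolyaw-panel -0.002 tilt [ 0.005 -0.01 ]
[  0.  113.5  34. ] shift cm [-0.11  0.07  2.89]
```

send_rows:
  steps:
    - [[-0.1,0.1,0.7,0,0],[0,0,0.7,0,0],[0,0,0.6,0,0],[0,0,0,0,0]]

```text
clock: 3.42
position: [545.6, 108.6, 39.9]
ee_rot: [0.733, -0.68, 0.005, 0.003]
contact_force: [0.4, -0.0, 0.4]
gripper_width: 0.1
```

```bash
python3 st.py 0,114,33
```

```text
panel xy [ -0.6 113. ] z 39.9 F [ 0.4 -0.   0.4] t 3.4167 toolyaw-panel -0.002 tilt [ 0.004 -0.011]
[  0. 114.  33.] shift cm [-0.1  -0.06  0.69]
```

send_rows:
  steps:
    - [[-0.1,0,0.4,0,0],[-0.1,0,0.3,0,0],[-0.1,-0.05,0.1,0,0],[0,0,0,0,0]]

```text
clock: 3.75
position: [545.8, 110.1, 31.2]
ee_rot: [0.733, -0.68, 0.005, 0.004]
contact_force: [0.7, 0.7, -0.1]
gripper_width: 0.5
```

```bash
python3 st.py 0,115,31 0,113,44
```

```text
panel xy [ -0.3 114.5] z 31.2 F [ 0.7  0.7 -0.1] t 3.75 toolyaw-panel -0.002 tilt [ 0.002 -0.014]
[  0. 115.  31.] shift cm [-0.05 -0.03  0.02]
[  0. 113.  44.] shift cm [ 0.17 -0.03 -1.27]
```

send_rows:
  steps:
    - [[0,0,-0.5,0,0],[0,0,-0.5,0,0],[0,0,-0.3,0,0],[0.5,0,0,0,0],[0,0,0,0,0]]

```text
clock: 4.17
position: [546.8, 106.0, 46.2]
ee_rot: [0.734, -0.68, 0.006, 0.003]
contact_force: [-0.6, 0.9, -0.2]
gripper_width: -0.1
```

```bash
python3 st.py 0,77,43.5 0,75,31
```

```text
panel xy [  0.4 110.3] z 46.2 F [-0.6  0.9 -0.2] t 4.1667 toolyaw-panel -0.001 tilt [ 0.004 -0.012]
[ 0.  77.  43.5] shift cm [3.33 0.03 0.31]
[ 0. 75. 31.] shift cm [3.51 0.04 1.56]
```

send_rows:
  steps:
    - [[0.3,0,0.15,0,0],[0.8,0,0.05,0,0],[0.8,0,0,0,0],[0.8,0,0,0,0],[0.6,0,0,0,0],[0,0,0,0,0]]

```text
clock: 4.67
position: [549.6, 69.6, 44.6]
ee_rot: [0.734, -0.68, 0.006, 0.003]
contact_force: [-1.1, 0.3, 0.7]
gripper_width: -0.2
```

```bash
python3 st.py 0,77,43.5 0,75,31
```

```text
panel xy [ 0.4 73.8] z 44.6 F [-1.1  0.3  0.7] t 4.6667 toolyaw-panel -0.002 tilt [ 0.005 -0.011]
[ 0.  77.  43.5] shift cm [-0.32  0.04  0.11]
[ 0. 75. 31.] shift cm [-0.14  0.04  1.36]
```

send_rows:
  steps:
    - [[-0.2,0.05,0.4,0,0],[-0.1,0,0.4,0,0],[0,0,0.4,0,0],[0,0,0.1,0,0],[0,0,0,0,0]]

```text
clock: 5.08
position: [548.8, 72.0, 29.8]
ee_rot: [0.733, -0.68, 0.005, 0.003]
contact_force: [0.2, 0.1, -0.7]
gripper_width: -0.0
```

```bash
python3 st.py 0,45,31 -80,45,31
```

```text
panel xy [-0.3 76.2] z 29.8 F [ 0.2  0.1 -0.7] t 5.0833 toolyaw-panel -0.003 tilt [ 0.004 -0.011]
[ 0. 45. 31.] shift cm [ 3.13 -0.04 -0.09]
[-80.  45.  31.] shift cm [ 3.15  7.96 -0.11]
```

send_rows:
  steps:
    - [[0.6,0,-0.1,0,0],[0.8,0,-0.1,0,0],[0.8,0,0,0,0],[0.7,0,0,0,0],[0,0,0,0,0]]

```text
clock: 5.5
position: [551.2, 41.0, 32.2]
ee_rot: [0.734, -0.679, 0.005, 0.003]
contact_force: [-0.1, -0.4, -0.3]
gripper_width: -0.2
```

```bash
python3 st.py 0,45,31 -80,45,31
```

```text
panel xy [-0.3 45.1] z 32.2 F [-0.1 -0.4 -0.3] t 5.5 toolyaw-panel -0.001 tilt [ 0.004 -0.012]
[ 0. 45. 31.] shift cm [ 0.01 -0.03  0.12]
[-80.  45.  31.] shift cm [0.02 7.97 0.1 ]
```

send_rows:
  steps:
    - [[0,0.9,0,0,0],[0,1,0,0,0],[0,1,0,0,0],[0,1,0,0,0],[0,1,0,0,0],[0,0,0,0,0]]

```text
clock: 6.0
position: [496.0, 35.1, 32.0]
ee_rot: [0.733, -0.681, 0.005, 0.003]
contact_force: [0.3, 1.2, 0.4]
gripper_width: 0.1
```

```bash
python3 st.py -80,45,32
```

```text
panel xy [-55.8  43.5] z 32.0 F [0.3 1.2 0.4] t 6.0 toolyaw-panel -0.004 tilt [ 0.003 -0.012]
[-80.  45.  32.] shift cm [-0.13  2.42 -0.  ]
```

send_rows:
  steps:
    - [[-0.1,0.7,0,0,0],[0,0.8,0,0,0],[0,0.6,0,0,0],[0,0,0,0,0]]

```text
clock: 6.33
position: [472.3, 34.7, 32.5]
ee_rot: [0.733, -0.68, 0.005, 0.003]
contact_force: [-1.0, -0.2, -1.0]
gripper_width: -0.3
```

```bash
python3 st.py -80,45,32 -80,-100,37; python3 -c "
from h import *
p,d=optics.get_image('wrist');cv2.imwrite('pics/w3.png',p)"
```

```text
panel xy [-79.5  45.1] z 32.5 F [-1.  -0.2 -1. ] t 6.3333 toolyaw-panel -0.003 tilt [ 0.003 -0.011]
[-80.  45.  32.] shift cm [0.01 0.05 0.05]
[ -80. -100.   37.] shift cm [ 1.451e+01  1.000e-02 -2.900e-01]
```

View pics/w3.png

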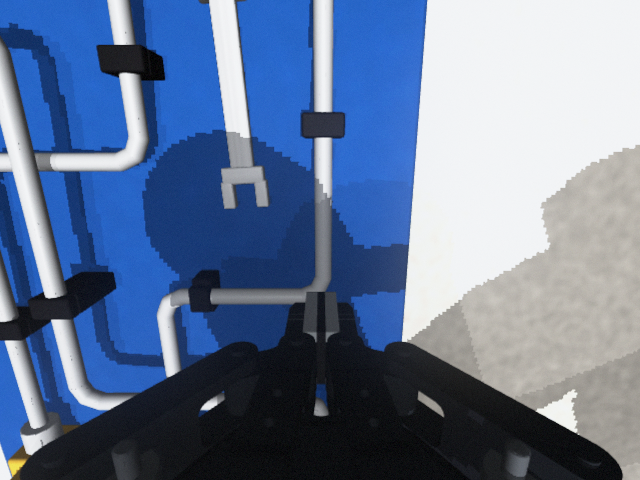

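The fingertip (322,295) sits right on the second bend (322,288). I continue down the last leg.

send_rows:
  steps:
    - [[1,0,0,0,0],[1,0,0,0,0],[1,0,0,0,0],[1,0,0,0,0],[1,0,0,0,0],[1,0,0,0,0],[0,0,0,0,0]]

```text
clock: 6.97
position: [479.9, -31.4, 33.3]
ee_rot: [0.733, -0.68, 0.006, 0.002]
contact_force: [-0.2, 0.6, -0.6]
gripper_width: -0.2
```

```bash
python3 st.py -80,-80,32 -80,-100,37
```

```text
panel xy [-77.  -21.5] z 33.3 F [-0.2  0.6 -0.6] t 6.9667 toolyaw-panel -0.003 tilt [ 0.006 -0.011]
[-80. -80.  32.] shift cm [5.85 0.28 0.2 ]
[ -80. -100.   37.] shift cm [ 7.86  0.27 -0.28]
```

send_rows:
  steps:
    - [[0.9,0.2,0.1,0,0],[1,0.15,0,0,0],[1,0.05,0,0,0],[1,0.05,0,0,0],[1,0.05,-0.1,0,0],[0,0,-0.2,0,0],[0,0,0,0,0]]

```text
clock: 7.55
position: [478.1, -87.3, 35.8]
ee_rot: [0.732, -0.681, 0.006, 0.002]
contact_force: [0.9, 0.6, -0.7]
gripper_width: -0.4
```

```bash
python3 st.py -80,-100,37.5
```

```text
panel xy [-83.1 -77.1] z 35.8 F [ 0.9  0.6 -0.7] t 7.55 toolyaw-panel -0.006 tilt [ 0.005 -0.011]
[ -80.  -100.    37.5] shift cm [ 2.29 -0.33 -0.14]
```

send_rows:
  steps:
    - [[0.7,-0.3,-0.15,0,0],[0.8,0,0,0,0],[0.6,0,0,0,0],[0,0,0,0,0]]

```text
clock: 7.88
position: [483.7, -109.4, 38.2]
ee_rot: [0.733, -0.68, 0.006, 0.002]
contact_force: [-0.7, -0.3, 1.3]
gripper_width: -0.3
```

```bash
python3 st.py -80,-101,37.5 -80,-101,75 -112,-172,75
```

```text
panel xy [-79.3 -99.6] z 38.2 F [-0.7 -0.3  1.3] t 7.8833 toolyaw-panel -0.004 tilt [ 0.007 -0.011]
[ -80.  -101.    37.5] shift cm [0.14 0.07 0.07]
[ -80. -101.   75.] shift cm [ 0.19  0.05 -3.68]
[-112. -172.   75.] shift cm [ 7.3   3.22 -3.61]
```

send_rows:
  steps:
    - [[0,0,-1.2,0,0],[0,0,-1.2,0,0],[0,0.2,-1.0,0,0],[1.8,1.0,0,0,0],[1.8,1.0,0,0,0],[1.8,0.8,0,0,0],[1.5,0.2,0,0,0],[0,0,0,0,0]]

```text
clock: 8.55
position: [456.2, -182.4, 74.3]
ee_rot: [0.734, -0.679, 0.006, 0.002]
contact_force: [0.7, 0.6, 0.7]
gripper_width: -0.1
```

```bash
python3 st.py -112,-173,38
```

```text
panel xy [-112.4 -170.1] z 74.3 F [0.7 0.6 0.7] t 8.55 toolyaw-panel -0.0 tilt [ 0.006 -0.011]
[-112. -173.   38.] shift cm [ 0.24 -0.02  3.63]
```

send_rows:
  steps:
    - [[0.2,0,1.0,0,0],[0,0,1.0,0,0],[0,0,0.9,0,0],[0,0,0.6,0,0],[0,0,0,0,0]]

```text
clock: 8.97
position: [456.8, -183.9, 36.0]
ee_rot: [0.734, -0.679, 0.006, 0.001]
contact_force: [-1.1, 0.8, 0.5]
gripper_width: 0.1
```

```bash
python3 st.py -95,-173,38 -77,-175,38; python3 -c "
from h import *
p,d=optics.get_image('wrist');cv2.imwrite('pics/w4.png',p)"
```

```text
panel xy [-111.9 -171.7] z 36.0 F [-1.1  0.8  0.5] t 8.9667 toolyaw-panel -0.001 tilt [ 0.007 -0.011]
[ -95. -173.   38.] shift cm [ 0.13 -1.69 -0.19]
[ -77. -175.   38.] shift cm [ 0.33 -3.49 -0.17]
```

View pics/w4.png

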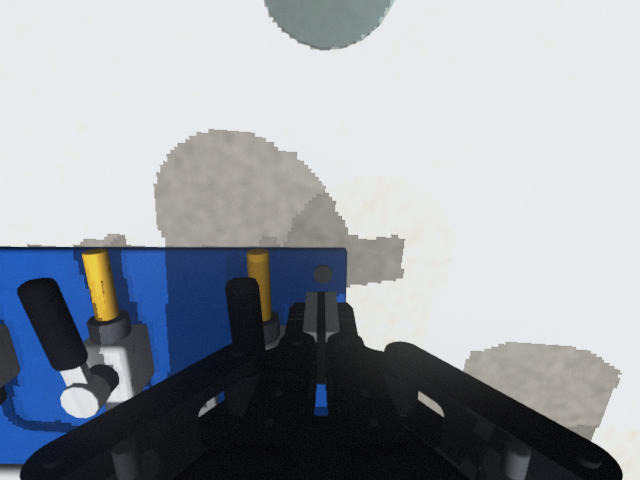

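The finger (320,300) is just to the near side of the near lever (245,310), with clear space between them. I start the push.

send_rows:
  steps:
    - [[0.1,-0.6,-0.2,0,0],[0.1,-0.6,-0.1,0,0],[0.1,-0.6,0,0,0],[0,-0.6,0,0,0],[0,-0.6,0,0,0],[0,0,0,0,0]]

```text
clock: 9.52
position: [484.5, -183.4, 39.1]
ee_rot: [0.734, -0.679, 0.001, 0.005]
contact_force: [-1.2, 0.1, -0.2]
gripper_width: 0.1
```

```bash
python3 st.py -61.5,-171.5,38 -48,-162,38 -38,-148,38
```

```text
panel xy [ -84.3 -173.4] z 39.1 F [-1.2  0.1 -0.2] t 9.5167 toolyaw-panel -0.0 tilt [-0.006 -0.009]
[ -61.5 -171.5   38. ] shift cm [-0.19 -2.28  0.09]
[ -48. -162.   38.] shift cm [-1.14 -3.63  0.08]
[ -38. -148.   38.] shift cm [-2.54 -4.62  0.06]
```

send_rows:
  steps:
    - [[0,-0.7,0.05,0,0],[0,-0.7,0,0,0],[-0.2,-0.6,0,0,0],[-0.4,-0.6,0,0,0],[-0.5,-0.5,0,0,0],[0,0,0,0,0]]

```text
clock: 10.02
position: [514.1, -170.1, 37.4]
ee_rot: [0.733, -0.68, -0.001, 0.008]
contact_force: [-0.9, -1.9, -0.3]
gripper_width: 0.4
```

```bash
python3 st.py -48,-162,38 -38,-148,38
```

```text
panel xy [ -53.8 -162.4] z 37.4 F [-0.9 -1.9 -0.3] t 10.0167 toolyaw-panel -0.003 tilt [-0.012 -0.01 ]
[ -48. -162.   38.] shift cm [-0.04 -0.58 -0.07]
[ -38. -148.   38.] shift cm [-1.45 -1.57 -0.09]
```

send_rows:
  steps:
    - [[-0.1,-0.5,-0.1,0,0],[-0.3,-0.4,0,0,0],[-0.4,-0.4,0,0,0],[-0.5,-0.2,0,0,0],[-0.4,0,0,0,0],[0,0,0,0,0]]

```text
clock: 10.52
position: [531.9, -156.4, 39.0]
ee_rot: [0.735, -0.678, 0.003, 0.01]
contact_force: [-0.8, -0.2, -0.4]
gripper_width: -0.1
```

```bash
python3 st.py -38,-148,38 -38,-146,38
```

```text
panel xy [ -34.9 -150.2] z 39.0 F [-0.8 -0.2 -0.4] t 10.5167 toolyaw-panel 0.001 tilt [-0.009 -0.019]
[ -38. -148.   38.] shift cm [-0.22  0.31  0.1 ]
[ -38. -146.   38.] shift cm [-0.42  0.31  0.1 ]
```

send_rows:
  steps:
    - [[-0.25,0.1,0.05,0,0],[-0.2,0.1,0,0,0],[0,0,0,0,0]]

```text
clock: 10.77
position: [532.7, -156.5, 39.3]
ee_rot: [0.735, -0.678, 0.007, 0.01]
contact_force: [-0.1, -0.7, 0.6]
gripper_width: -0.2
```

```bash
python3 st.py -38,-146,38
```

```text
panel xy [ -34.1 -150.3] z 39.3 F [-0.1 -0.7  0.6] t 10.7667 toolyaw-panel 0.003 tilt [-0.003 -0.025]
[ -38. -146.   38.] shift cm [-0.44  0.39  0.12]
```

Run:
```python
from h import *
p,d=optics.get_image("wrist");q,_=optics.get_image("scene")
s=arm.read_state();print(s["contact_force"].round(1),s["wrist_torque"].round(2),s["position"].round(1))
cv2.imwrite("pics/c5.png",np.hstack([p[200:480,100:500],cv2.resize(q[160:270,220:330],(280,280),interpolation=cv2.INTER_CUBIC)]))
```

```text
[ 0.2 -6.4 -2. ] [-1.95  0.04 -0.  ] [ 533.2 -156.1   39.6]
```

View pics/c5.png

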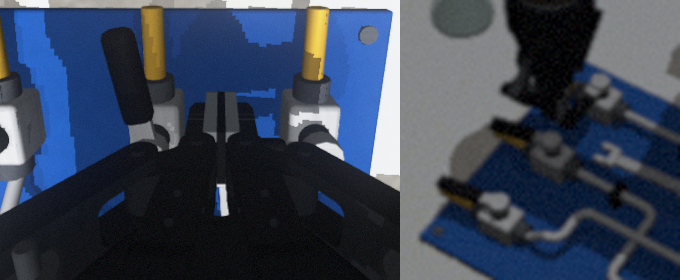

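send_rows:
  steps:
    - [[-0.4,0.1,0.05,0,0],[-0.3,0,0,0,0],[0,0,0,0,0]]

```text
clock: 11.12
position: [533.4, -156.7, 39.7]
ee_rot: [0.736, -0.677, 0.012, 0.013]
contact_force: [-0.8, 0.3, 0.6]
gripper_width: -0.2
```

```bash
python3 st.py -38,-146,38
```

```text
panel xy [ -33.4 -150.5] z 39.7 F [-0.8  0.3  0.6] t 11.1167 toolyaw-panel 0.006 tilt [-0.    -0.035]
[ -38. -146.   38.] shift cm [-0.46  0.46  0.16]
```

send_rows:
  steps:
    - [[0.6,0,0,0,0],[1.0,0,0,0,0],[1.0,0,0,0,0],[0,0,-1.5,0,0],[0,0,-3.0,0,0],[0,0,-3.5,0,0],[-2,0,-3.5,0,0],[-3,0,-3.5,0,0],[-3,0,-3,0,0],[0,0,0,0,0]]

```text
clock: 11.95
position: [536.6, -100.5, 223.7]
ee_rot: [0.735, -0.678, 0.015, 0.005]
contact_force: [0.1, -0.2, 1.3]
gripper_width: -0.1
```

```bash
python3 st.py
python3 - <<'E'
from h import *
s=arm.read_state();p,d=optics.get_image("wrist");cv2.imwrite("pics/w6.png",p);np.save("pics/w6s.npy",s,allow_pickle=True)
E
```

```text
panel xy [-25.8 -94.8] z 223.7 F [ 0.1 -0.2  1.3] t 11.95 toolyaw-panel 0.003 tilt [ 0.015 -0.029]
```

View pics/w6.png

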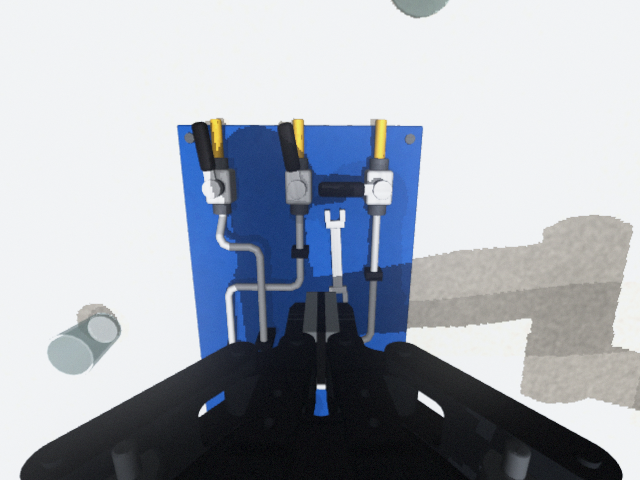

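The near lever now runs from (380,189) to (320,189), parallel to the plate edge (180,126)–(422,127). The mid and far levers look unchanged. Next, the angles as numbers.

Run:
```python
from h import *
def ang(f,prs,edge):
    s=np.load(f,allow_pickle=True).item();K,T=campose("wrist",s)
    e=topl(edge,8,K,T);e=e[1]-e[0];ey=np.arctan2(-e[1],-e[0])
    for n,a,b in prs:
        w=topl([a,b],52,K,T);v=w[1]-w[0];print(f,n,round(np.arctan2(v[1],v[0])+np.pi/2-ey,3))
ang("pics/w1s.npy",[("mid",(311,75),(305,26)),("far",(222,75),(213,26))],[(188,39),(448,38)])
ang("pics/w6s.npy",[("mid",(293,168),(287,126)),("far",(208,168),(201,126))],[(180,126),(422,127)])
p=cv2.imread("pics/w6.png");g=p[175:204,318:362].min(2) if 0 else p[175:204,318:362].max(2)
ys,xs=np.where(g<60);m=cv2.fitLine(np.c_[xs+318,ys+175].astype(np.float32),cv2.DIST_L2,0,.01,.01).ravel();print(m,len(xs))
a=m[2:];ang("pics/w6s.npy",[("near",a+20*m[:2]*np.sign(m[0]),a-20*m[:2]*np.sign(m[0]))],[(180,126),(422,127)])
```

```text
pics/w1s.npy mid 0.12
pics/w1s.npy far 0.112
pics/w6s.npy mid 0.129
pics/w6s.npy far 0.086
[ 9.9959874e-01 -2.8326932e-02  3.3743314e+02  1.8890871e+02] 471
pics/w6s.npy near 1.605
```

```bash
python3 -c "
from bench import job;print(job.job_done())"
```

```text
the job is handed in; nothing more can be done
None
```

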